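Open the warming chamber with its lid lever

TASK

I need both hands free to take the culture dishes out of the warming chamber: please push the swivel catch at the front fully aside, then press the long end of the lid lever steadily all the way down to its stop, so that the lever raises the heavy lid. Finish still holding the lever down with the lid open. Do not touch the hot lid, do not let it fly up or slam, and leave everything else on the bench where it is.

Things in the scene. Friction and masses are not known exactly. Their poses are not given: they have to be found in the camera images.
- chamber: fixed white bench-top warming chamber, 230 mm deep (x) x 270 mm wide (y), 120 mm high without its lid; the closed lid's top is 142 mm above the table. Origin at the centre of its underside, on the table; its front faces its own -x (towards the robot), its left is +y, z is up. The lever runs along its right (-y) side, the catch is on its front edge. Place and yaw differ each time.
- lid (a joint): angle of the heavy flat white lid (229 x 268 mm, about 0.85 kg, no handle, a window in it), rad: 0 closed, grows as it rises; hinged along the chamber's back edge (+x), so that its front edge swings up and back. It falls shut unless the lever holds it. With the lever on its stop it reads about 0.68.
- lever (a joint): angle of the lid lever, rad: 0 at rest with the long end up, grows as the long end is pressed down, stop at 0.45. The lever is a straight steel bar 14 mm wide along the chamber's x; the short end (95 mm behind the fulcrum) lies under a pin on the lid's side and the long end reaches forward past the front of the chamber. Pressing at the pad takes about 5 N at first, rising steadily to about 9 to 13 N near the stop. It swings back up under the lid's weight when let go.
- lever_pad (a point): centre of the upper face of the ribbed black rubber pad (50 mm along the bar x 40 mm across) on the lever's long end; moves with the lever: about 185 mm above the table at rest, about 98 mm on the stop. It lies 195 mm from the fulcrum along the bar and 15 mm above the bar's centre line. At rest the bar rises towards the pad by 0.21 rad; on the stop it drops towards the pad by 0.24 rad.
- lever_pivot (a point): fulcrum of the lever, on the chamber's right side, 130 mm above the table; the hinge axis is the chamber's y.
- catch (a joint): angle of the swivel catch, rad: 0 with its bar across the lid's front edge (locked), stop at 1.57 with the bar along the front edge (clear of the lid above about 1.2). It starts anywhere from 0 to 0.3. Seen from above it opens clockwise: its knob goes from pointing away from the chamber's front to the chamber's left (+y). Light friction, under 3 N at the knob; it stays where it is left. The lid cannot rise while the catch is over it.
- catch_knob (a point): centre of the upright round black knob (18 mm across, 26 mm tall, from 156 to 182 mm above the table) on the outer end of the catch's flat bar (14 mm wide, its top 150 mm above the table); moves with the catch, 38 mm from the catch's pivot.
- catch_pivot (a point): the catch's upright pivot axis, on a bracket 21 mm in front of the chamber's front face, 142 mm above the table.
- dish_small: closed clear culture dish, 62 mm across, 15 mm high, on the table near or below the lever bar; leave alone. Origin at the centre of its underside.
- dish_large: closed clear culture dish, 92 mm across, 15 mm high, on the table in front of the chamber; leave alone. Origin at the centre of its underside.
- media_bottle: amber bottle with white cap, 60 mm across, 115 mm high, standing in front of the chamber on the left (+y); leave alone. Origin at the centre of its underside.
- tip_box: grey and clear box of pipette tips, 88 x 128 mm, 67 mm high, to the left (+y) of the chamber; leave alone. Origin at the centre of its underside.
- tube_rack: white rack 60 x 160 mm with capped tubes, 102 mm high, to the right (-y) of the chamber; leave alone. Origin at the centre of its underside.
- pipette: hand pipette lying on the table, 265 mm long, 26 mm high, right of the lever's long end; its axis x points to its tip; leave alone. Origin on the table under its middle.
- beaker: glass beaker, 66 mm across, 85 mm high, to the left (+y) of the chamber; leave alone. Origin at the centre of its underside.

How it is judged:
By the outcome, as a careful person would: the job done as asked, in the order asked, and still so for the second after the job is handed in, while the arm keeps its last pose, push and grip.
It also fails if it takes over 46 s, if anything falls off the work surface, if the arm or the gripper's body presses on something with over 40 N, if the wrist force passes 120 N, or if a joint passes its speed limit or range.

ROBOT

A 6-joint arm with a two-finger parallel gripper is mounted at the origin on the work surface. World frame = base frame: x ahead of the robot, y to its left, z up, the work surface at z = 0. Lengths are in m, angles in rad, forces in N, time in s.
With the tool pointing down it reaches from about 0.35 to 1 m from the base axis. Payload 7.1 kg.
Tool frame: the origin (TCP) lies between the finger pads; the fingertips stand 22 mm ahead of it and the grasp point (between the pads) lies 3 mm ahead of it; x points along the fingers, y is the direction in which the jaws open and shut, and the axes are right-handed (so a half turn about x gives the same grasp; the last joint's range is limited). The gripper opens to 85 mm and grips with 20 to 120 N. Pads are 22 mm wide; open, the fingers measure 114 mm over their backs; the gripper's body (76 mm by 85 mm) begins 54 mm behind the grasp point. The pads swing forward as they close: fully open they stand 13 mm farther back than shut.
Start: joints at [-1.286, 0.423, 1.63, -0, 1.089, -0.019], TCP at [0.187, -0.596, 0.253] pointing down, gripper open.
Joint ranges: [-3, 3], [-0.9, 2.11], [0.09, 2.58], [-1.31, 4.45], [0.11, 2.69], [-2.54, 2.54]. Speed limits (rad/s): [2.39, 2.39, 3.01, 3.14, 3.14, 3.14].

INTERFACE

Orientations are given as a rotation vector (axis times angle).
In Python, from rig import manip gives the robot as it stands. The module is installed in compiled form; this text tells all that it offers. Calls block until the motion is done:
- manip.move_to(position, orientation): joint-space move of the TCP to a pose.
- manip.servo_line(position, orientation=None, rate=0.15): straight line of the TCP; orientation=None keeps the orientation; rate is the mean speed in m/s.
- manip.set_joints(angles): joint-space move.
- manip.command_gripper(opening, f_grip=None): finger opening in m; f_grip is the grip in N (None keeps the last); returns when the fingers have stopped.
- manip.hold(seconds).
- manip.solve_ik(position, orientation): joint angles nearest the present ones, or None.
- manip.camera(name): name is "scene" or "side" or "wrist"; returns a dict with "image" (384x512x3 uint8, red, green, blue), "fx", "fy", "cx", "cy" (pixels), "cam_to_world" (4x4, takes a point from camera to world coordinates); the wrist camera has in their place "mount" (4x4, takes a point from camera to tool coordinates, whose origin is the TCP and whose axes are the tool frame's). Camera axes: x right, y down, z forward; pixel columns grow to the right and rows downward; lengths in m; the calibration is good to about 2 mm. The wrist camera is an equidistant fisheye: a pixel r from the principal point sees the ray r / f radians off the axis. A picture is of the moment at which its call begins: read the wrist's pose just before it. There is no depth.
A pose or a line that the arm cannot do raises manip.IKError and nothing moves.
- manip.sign_off(): hands the job in, once; it reports no verdict.
Readings, each from a call of its own:
- manip.get_time(): time.
- manip.get_joint_positions(): joint angles.
- manip.get_joint_vel(): joint speeds.
- manip.get_tau(): joint torques, N m.
- manip.get_position(): TCP position.
- manip.get_ee_rot(): TCP orientation.
- manip.get_contact_force(): force on the tool from outside, world axes, zero at the start.
- manip.get_torque(): the same for the moment, N m.
- manip.get_width(): finger opening in m.
Only numpy, scipy, OpenCV 4.12 (cv2) and the standard library are available. Lean on these libraries where they do the work, as an engineer would, in place of code of your own. Each camera call takes 0.05 s, during which the arm holds its last target.

## Working session

There is one attempt and no reset: what is moved stays moved. The work goes in short steps, each a Python script; the robot and the scene stay as the last script left them, time stands still between calls to the robot, and variables do not carry over. Pictures are saved under pics/ and viewed, and the job is handed in when it is done.

```bash
mkdir -p pics; python3 - <<'E'
from rig import manip
import cv2,numpy as np
for n in ["scene","side","wrist"]:
    c=manip.camera(n); cv2.imwrite(f"pics/{n}0.png",c["image"][:,:,::-1])
    print(n,c["fx"],c["fy"],c["cx"],c["cy"],np.round(c.get("cam_to_world",c.get("mount")),3).tolist())
print(manip.get_time(),manip.get_position(),manip.get_ee_rot(),manip.get_width())
E
```

```text
scene 425.4880729655293 425.4880729655293 250.74320052755118 195.50015322763417 [[0.762, 0.499, -0.413, 1.052], [0.648, -0.575, 0.499, -0.525], [0.012, -0.648, -0.762, 0.938], [0.0, 0.0, 0.0, 1.0]]
side 428.37132213763806 428.37132213763806 253.57086101547702 189.24692015688115 [[0.971, -0.172, 0.165, 0.467], [-0.238, -0.729, 0.641, -0.561], [0.01, -0.662, -0.749, 0.795], [0.0, 0.0, 0.0, 1.0]]
wrist 297.3186396354542 297.3186396354542 257.994945504846 194.13750272994017 [[-0.001, -0.278, 0.961, -0.121], [1.0, 0.0, 0.001, -0.0], [-0.001, 0.961, 0.278, -0.07], [0.0, 0.0, 0.0, 1.0]]
0.15 [ 0.18688234 -0.59598541  0.2527075 ] [ 2.05807455  0.31636134 -2.05850357] 0.08527826456112016
```

View pics/scene0.png

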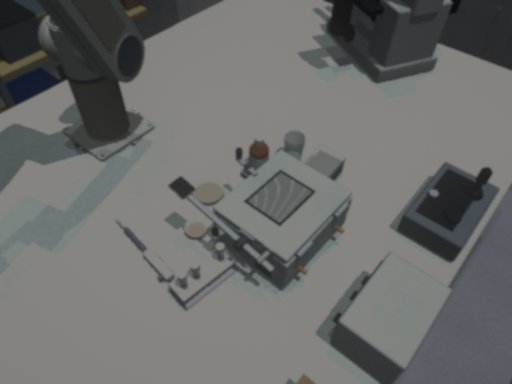

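View pics/side0.png

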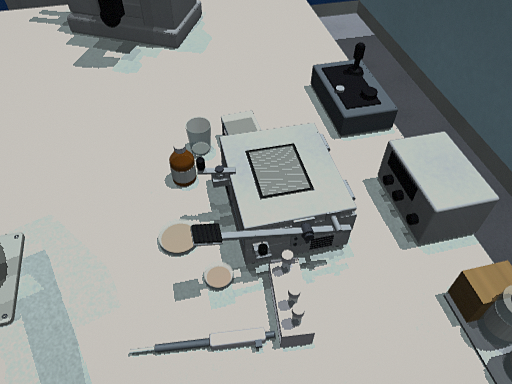

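View pics/wrist0.png

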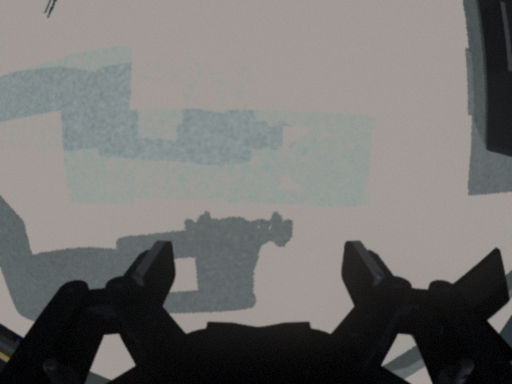

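The scene and side views both show the chamber, with the lever pad at about side (206,234), the catch knob at about side (200,164), and the bottle next to the knob. I'll enlarge both views.

```bash
python3 - <<'E'
import cv2
a=cv2.imread("pics/side0.png")[110:290,140:365]; cv2.imwrite("pics/sidez.png",cv2.resize(a,None,fx=3.5,fy=3.3,interpolation=cv2.INTER_CUBIC))
a=cv2.imread("pics/scene0.png")[120:300,150:365]; a=cv2.convertScaleAbs(a,alpha=1.5);cv2.imwrite("pics/scenez.png",cv2.resize(a,None,fx=3.5,fy=3.3,interpolation=cv2.INTER_CUBIC))
E
```

```text
(no output)
```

View pics/sidez.png

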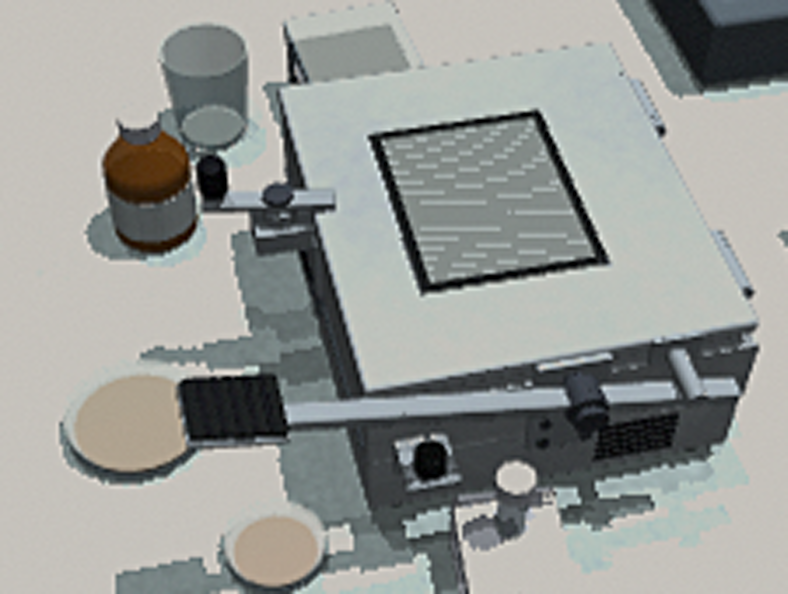

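View pics/scenez.png

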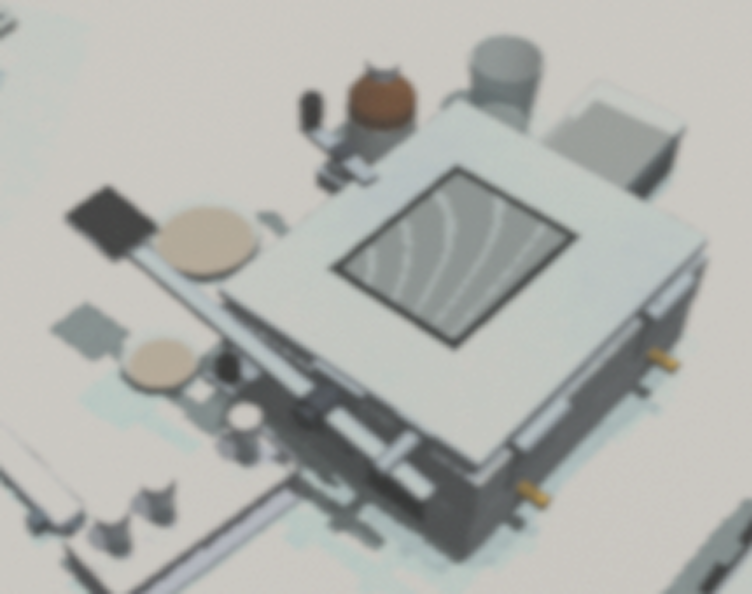

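```bash
cat > h.py <<'E'
from rig import manip
import cv2,numpy as np
def ray(c,uv):
    T=np.array(c["cam_to_world"]); d=T[:3,:3]@np.array([(uv[0]-c["cx"])/c["fx"],(uv[1]-c["cy"])/c["fy"],1]); return T[:3,3],d/np.linalg.norm(d)
def plane(c,uv,z):
    o,d=ray(c,uv); return o+d*(z-o[2])/d[2]
def tri(rs):
    A=sum(np.eye(3)-np.outer(d,d) for o,d in rs); b=sum((np.eye(3)-np.outer(d,d))@o for o,d in rs); return np.linalg.solve(A,b)
def side(x,y): return (140+x/3.5,110+y/3.3)
def scene(x,y): return (150+x/3.5,120+y/3.3)
E
python3 - <<'E'
from h import *
np.set_printoptions(precision=4,suppress=True)
S=manip.camera("side");C=manip.camera("scene")
a=[plane(S,side(*p),.142)for p in[(280,86),(365,390),(757,325),(610,43)]]
b=[plane(C,scene(*p),.142)for p in[(460,100),(222,292),(480,475),(707,243)]]
for q in (a,b):
    q=np.array(q); print(q[:,:2].tolist(),q.mean(0)); fx=(q[2]+q[3]-q[0]-q[1])/2; ly=(q[0]+q[3]-q[1]-q[2])/2
    print(np.linalg.norm(fx),np.linalg.norm(ly),np.arctan2(fx[1],fx[0]),np.arctan2(-ly[0],ly[1]))
def pt(n,s,c):
    rs=[ray(S,side(*s)),ray(C,scene(*c))];p=tri(rs);print(n,p,[np.linalg.norm(np.cross(p-o,d)) for o,d in rs])
pt("knobtop",(211,160),(312,95))
pt("catchpivtop",(278,192),(350,157))
pt("barinner end",(334,198),(375,177))
for i,(s,c) in enumerate(zip([(180,380),(278,375),(287,433),(187,440)],[(110,187),(160,228),(117,258),(67,215)])): pt("pad%d"%i,s,c)
pt("bottle cap",(140,133),(382,78))
E
```

```text
[[0.5748013231046661, 0.17256931260207975], [0.5704934385074165, -0.09323769403786597], [0.794953993625019, -0.0974504604563935], [0.7999685975678241, 0.16742203226603158]] [0.6851 0.0373 0.142 ]
0.22486262228789453 0.26538068874546805 -0.02081431441237182 -0.017565271973864215
[[0.5793768669453403, 0.1730886722895828], [0.5796795095865297, -0.09295284300608575], [0.8059844958615427, -0.09988020590312213], [0.805921708698857, 0.1653358181317094]] [0.6927 0.0364 0.142 ]
0.22654385641540153 0.26562883250620567 -0.032406058176629 0.0006878579957687228
knobtop [0.5164 0.0721 0.18  ] [np.float64(0.00034902881211949734), np.float64(0.0003490288121195626)]
catchpivtop [0.5549 0.0717 0.1399] [np.float64(0.0018971450617019767), np.float64(0.001897145061701965)]
barinner end [0.5862 0.0615 0.142 ] [np.float64(0.0016215139699693084), np.float64(0.0016215139699693416)]
pad0 [ 0.4745 -0.0918  0.1789] [np.float64(0.00032947993493567996), np.float64(0.0003294799349355654)]
pad1 [ 0.5243 -0.0938  0.1714] [np.float64(0.0001548693029689682), np.float64(0.00015486930296897217)]
pad2 [ 0.5216 -0.1318  0.17  ] [np.float64(1.2100358950155623e-05), np.float64(1.2100358950185026e-05)]
pad3 [ 0.4722 -0.1302  0.178 ] [np.float64(0.00010660457804321067), np.float64(0.00010660457804319722)]
bottle cap [0.4815 0.1996 0.0907] [np.float64(0.0015846204998338927), np.float64(0.0015846204998338424)]
```

```bash
cat >> h.py <<'E'
from scipy.spatial.transform import Rotation as Ro
def down(yaw,s=1):
    c,n=np.cos(yaw),np.sin(yaw)
    y=s*np.array([-n,c,0]); x=np.array([0,0,-1.]); return Ro.from_matrix(np.column_stack([x,y,np.cross(x,y)])).as_rotvec()
yaw=-0.02
piv=np.array([.554,.0665]); 
def knob(th):
    a=np.pi-th+yaw; return piv+.038*np.array([np.cos(a),np.sin(a)])
def behind(th,d):
    a=np.pi-th+yaw; t=np.array([np.sin(a),-np.cos(a)]); return knob(th)-d*t
E
python3 - <<'E'
from h import *
np.set_printoptions(precision=4,suppress=True)
print(Ro.from_rotvec(manip.get_ee_rot()).as_matrix())
print(knob(0.13),knob(1.57),behind(.1,.04))
for s in(1,-1):
  o=down(yaw,s)
  for p in [(*behind(.1,.04),.3),(*behind(.1,.04),.186),(*behind(1.57,.02),.186),(.495,-.112,.24),(.495,-.112,.115)]:
    print(s,p,manip.solve_ik(p,o))
print(manip.get_time(),manip.get_contact_force())
E
```

```text
[[-0.0002  0.2992 -0.9542]
 [ 0.0008 -0.9542 -0.2992]
 [-1.     -0.0008  0.    ]]
[0.5164 0.0722] [0.5547 0.1045] [0.5115 0.0313]
1 (np.float64(0.5114847835459964), np.float64(0.03133671844282429), 0.3) [ 0.038   0.2012  1.8307 -0.      1.1097 -1.5128]
1 (np.float64(0.5114847835459964), np.float64(0.03133671844282429), 0.186) [ 0.038   0.355   1.9275 -0.      0.8591 -1.5128]
1 (np.float64(0.5347333824275785), np.float64(0.1048770432331369), 0.186) [ 0.1718  0.3976  1.8575  0.      0.8865 -1.379 ]
1 (0.495, -0.112, 0.24) [-0.246   0.2688  1.8979 -0.      0.9749 -1.7968]
1 (0.495, -0.112, 0.115) [-0.246   0.4685  1.9731 -0.      0.6999 -1.7968]
-1 (np.float64(0.5114847835459964), np.float64(0.03133671844282429), 0.3) [ 0.038   0.2012  1.8307 -0.      1.1097  1.6288]
-1 (np.float64(0.5114847835459964), np.float64(0.03133671844282429), 0.186) [ 0.038   0.355   1.9275 -0.      0.8591  1.6288]
-1 (np.float64(0.5347333824275785), np.float64(0.1048770432331369), 0.186) [ 0.1718  0.3976  1.8575 -0.      0.8865  1.7626]
-1 (0.495, -0.112, 0.24) [-0.246   0.2688  1.8979 -0.      0.9749  1.3448]
-1 (0.495, -0.112, 0.115) [-0.246   0.4685  1.9731 -0.      0.6999  1.3448]
0.25 [-0.1913 -0.1775  0.2296]
```

```bash
python3 - <<'E'
from h import *
np.set_printoptions(precision=4,suppress=True)
o=down(yaw,1)
manip.command_gripper(0.0,20)
print(manip.get_time(),manip.get_width())
a=behind(.1,.045)
manip.move_to((a[0],a[1],.30),o); print(manip.get_time())
manip.servo_line((a[0],a[1],.22),o,rate=.12)
print(manip.get_time(),manip.get_position(),manip.get_contact_force())
for n in ["side","wrist","scene"]:
    c=manip.camera(n); cv2.imwrite(f"pics/{n}1.png",c["image"][:,:,::-1])
im=cv2.imread("pics/side1.png")[80:280,120:360]; cv2.imwrite("pics/side1z.png",cv2.resize(im,None,fx=3,fy=3,interpolation=cv2.INTER_CUBIC))
E
```

```text
1.0167 -0.00018329768052382887
3.5083
4.325 [0.5114 0.0263 0.2205] [ 0.632  -0.6772 -0.0201]
```

View pics/side1z.png

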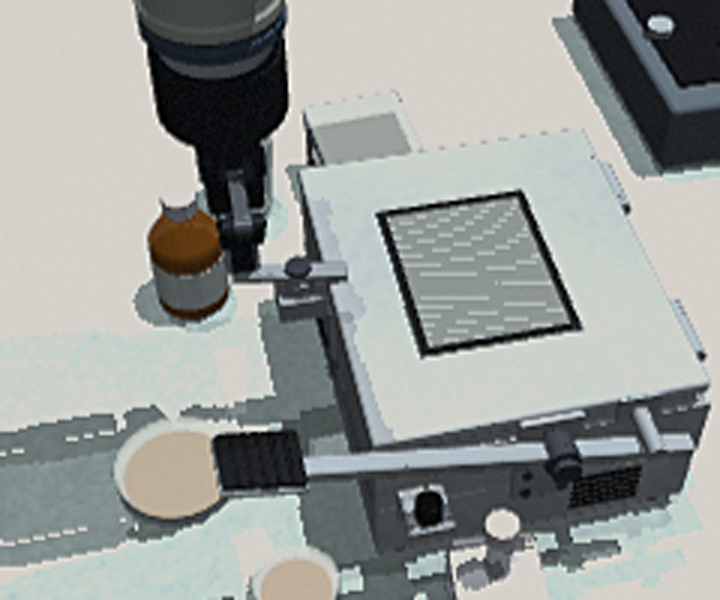

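View pics/wrist1.png

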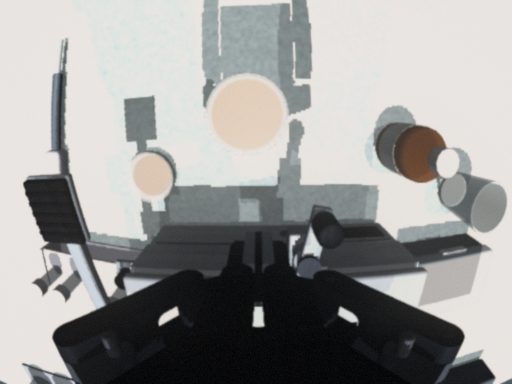

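The wrist view shows the closed fingertips at about (257,240), on the -y side of the knob at about (325,228). The way is clear, so I'll descend and push.

```bash
python3 - <<'E'
from h import *
np.set_printoptions(precision=4,suppress=True)
o=down(yaw,1)
a=behind(.1,.045)
manip.servo_line((a[0],a[1],.186),o,rate=.08)
f0=manip.get_contact_force(); print(manip.get_time(),f0)
for th,d in [(.1,.026),(.3,.024),(.6,.024),(.9,.023),(1.2,.022),(1.4,.021),(1.57,.020),(1.57,.017)]:
    b=behind(th,d); manip.servo_line((b[0],b[1],.186),o,rate=.06)
    f=manip.get_contact_force()-f0; print(th,manip.get_time(),manip.get_position(),f)
    if np.linalg.norm(f)>12: print("stop");break
for n in ["side","wrist","scene"]:
    c=manip.camera(n); cv2.imwrite(f"pics/{n}2.png",c["image"][:,:,::-1])
im=cv2.imread("pics/side2.png")[80:280,120:360]; cv2.imwrite("pics/side2z.png",cv2.resize(im,None,fx=3,fy=3,interpolation=cv2.INTER_CUBIC))
E
```

```text
5.05 [-1.052   0.642   0.6127]
0.1 5.5167 [0.5132 0.0457 0.1861] [ 2.0766 -0.6488 -0.6369]
0.3 5.85 [0.5101 0.056  0.186 ] [ 1.2831 -1.7029 -1.5663]
0.6 6.225 [0.5089 0.0696 0.1859] [ 0.6199 -0.1883 -0.4015]
0.9 6.6083 [0.5129 0.0833 0.186 ] [ 1.5005 -1.5449 -0.693 ]
1.2 6.9917 [0.5207 0.0951 0.186 ] [ 1.7105 -0.6442 -0.3658]
1.4 7.3 [0.5281 0.1012 0.186 ] [ 0.5781 -0.9217 -1.0169]
1.57 7.5833 [0.5334 0.1045 0.1854] [-4.6218 -3.4131  0.7488]
1.57 7.8333 [0.534  0.1046 0.1852] [-13.0953  -1.4251   8.4256]
stop
```

View pics/side2z.png

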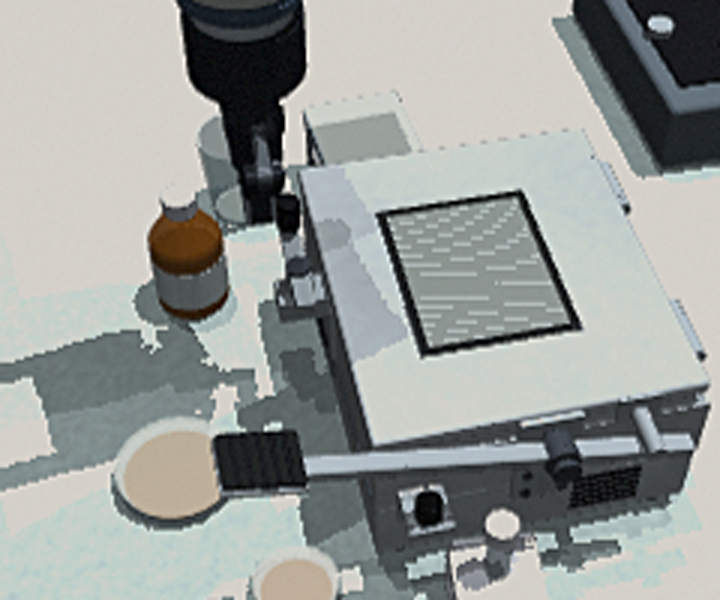

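View pics/wrist2.png

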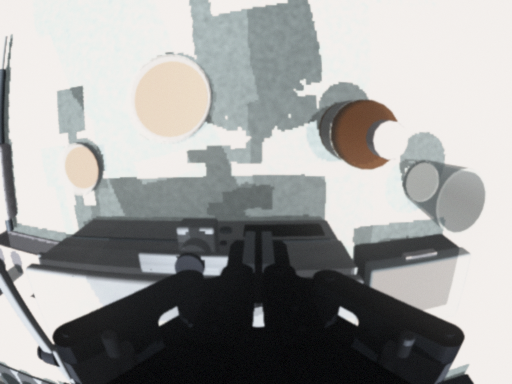

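The catch lies along the front edge and the push force rose to about 13 N, so it is on its stop. I'll go to the lever pad next.

```bash
python3 - <<'E'
from h import *
np.set_printoptions(precision=4,suppress=True)
o=down(yaw,1)
manip.servo_line((.515,.1046,.186),o,rate=.08)
manip.servo_line((.505,.09,.25),o,rate=.12)
manip.servo_line((.495,-.112,.25),o,rate=.15)
manip.hold(.3)
f0=manip.get_contact_force(); print(manip.get_time(),f0); np.save("f0.npy",f0)
manip.servo_line((.495,-.112,.220),o,rate=.08)
for n in ["side","wrist"]:
    c=manip.camera(n); cv2.imwrite(f"pics/{n}3.png",c["image"][:,:,::-1])
for z in (.212,.208,.204,.200,.196,.192):
    manip.servo_line((.495,-.112,z),o,rate=.03)
    f=manip.get_contact_force()-f0; print(z,manip.get_time(),manip.get_position(),f)
    if f[2]>4: break
for n in ["side"]:
    c=manip.camera(n); cv2.imwrite(f"pics/{n}4.png",c["image"][:,:,::-1])
ims=[cv2.imread(f"pics/side{k}.png")[100:290,150:340] for k in (3,4)]
cv2.imwrite("pics/side34.png",cv2.resize(np.hstack(ims),None,fx=2.1,fy=2.1,interpolation=cv2.INTER_CUBIC))
E
```

```text
10.9167 [ 0.7856 -0.0776  1.3383]
0.212 11.9583 [ 0.4949 -0.112   0.2118] [-1.7217  0.6532 -1.8109]
0.208 12.2417 [ 0.4948 -0.1119  0.2078] [-0.6732  0.3012 -1.1866]
0.204 12.525 [ 0.4951 -0.1121  0.2042] [-2.1326 -0.4547  2.6048]
0.2 12.8083 [ 0.495  -0.1121  0.2002] [-1.7479 -1.3858  2.8241]
0.196 13.0917 [ 0.495  -0.1121  0.1962] [-3.7771 -1.2211  3.9347]
0.192 13.375 [ 0.495  -0.1121  0.1921] [-1.8351 -0.5803  3.6296]
```

View pics/side34.png

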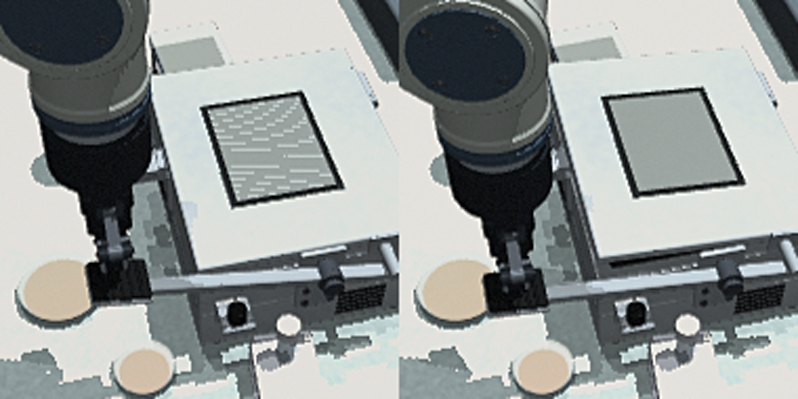

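View pics/wrist3.png

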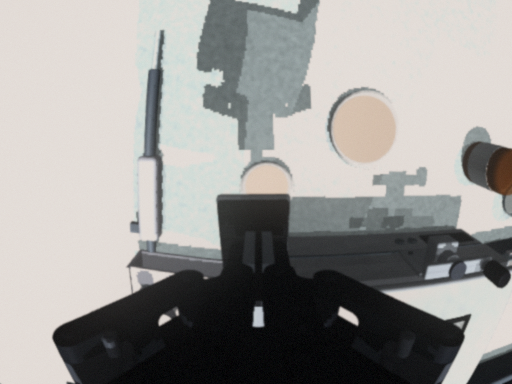

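The fingertips sit centred on the pad. The lever has begun to go down and the lid has started to lift. I'll press on in one slow line, then finish in small steps watching the force.

```bash
python3 - <<'E'
from h import *
np.set_printoptions(precision=4,suppress=True)
o=down(yaw,1); f0=np.load("f0.npy")
manip.servo_line((.490,-.112,.135),o,rate=.025)
print(manip.get_time(),manip.get_position(),manip.get_contact_force()-f0)
for n in ["side","wrist"]:
    c=manip.camera(n); cv2.imwrite(f"pics/{n}5.png",c["image"][:,:,::-1])
im=cv2.imread("pics/side5.png")[60:290,120:360]; cv2.imwrite("pics/side5z.png",cv2.resize(im,None,fx=2.5,fy=2.5,interpolation=cv2.INTER_CUBIC))
E
```

```text
15.8667 [ 0.4919 -0.112   0.1362] [-1.0644  1.4426  8.8341]
```

View pics/side5z.png

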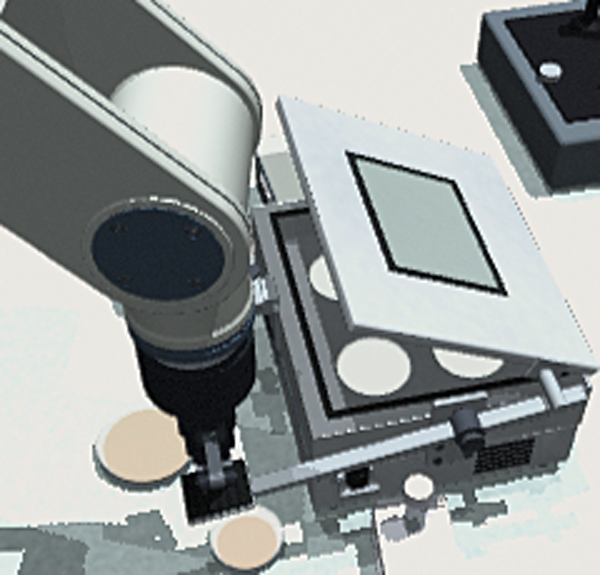

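The lid is well open and clear of the arm. Now the last few millimetres to the stop.

```bash
python3 - <<'E'
from h import *
np.set_printoptions(precision=4,suppress=True)
o=down(yaw,1); f0=np.load("f0.npy")
z=.135
while z>.105:
    z-=.002
    manip.servo_line((.490,-.112,z),o,rate=.02)
    f=manip.get_contact_force()-f0; print(round(z,3),manip.get_time(),manip.get_position(),f)
    if f[2]>22: break
manip.hold(.3); print(manip.get_contact_force()-f0, manip.get_position(),manip.get_time())
for n in ["side","wrist","scene"]:
    c=manip.camera(n); cv2.imwrite(f"pics/{n}6.png",c["image"][:,:,::-1])
im=cv2.imread("pics/side6.png")[40:290,120:360]; cv2.imwrite("pics/side6z.png",cv2.resize(im,None,fx=2.4,fy=2.4,interpolation=cv2.INTER_CUBIC))
E
```

```text
0.133 16.2167 [ 0.492  -0.112   0.1341] [0.9903 1.659  7.3747]
0.131 16.4667 [ 0.4922 -0.112   0.1322] [1.2804 1.7844 8.8456]
0.129 16.7167 [ 0.4924 -0.1121  0.1303] [1.0052 1.6481 8.9572]
0.127 16.9667 [ 0.4926 -0.1121  0.1285] [ 1.6086  3.12   11.6791]
0.125 17.2167 [ 0.4928 -0.1121  0.1266] [ 1.3208  2.641  11.5664]
0.123 17.4667 [ 0.4931 -0.1121  0.125 ] [ 1.7465  3.056  15.467 ]
0.121 17.7167 [ 0.4933 -0.1121  0.1231] [ 1.4645  3.0898 13.7894]
0.119 17.9667 [ 0.4936 -0.1121  0.1214] [ 1.0201  3.833  18.8383]
0.117 18.2167 [ 0.4938 -0.1121  0.1204] [-2.0995  4.3908 31.1614]
[-2.7079  4.7419 31.0364] [ 0.4938 -0.1121  0.1204] 18.5167
```

View pics/side6z.png

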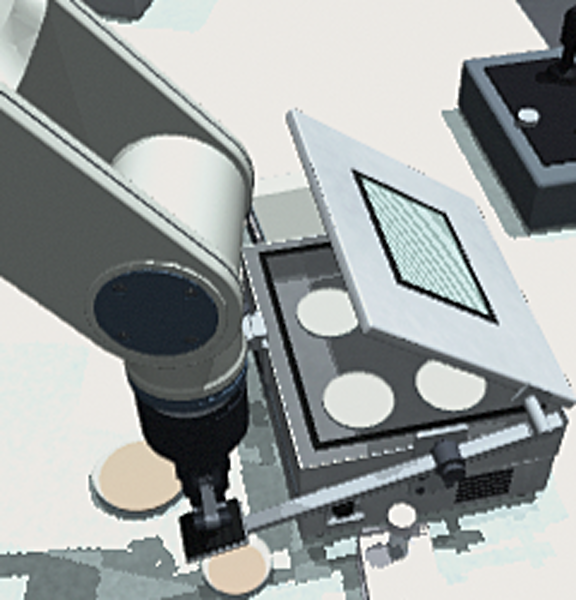

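View pics/scene6.png

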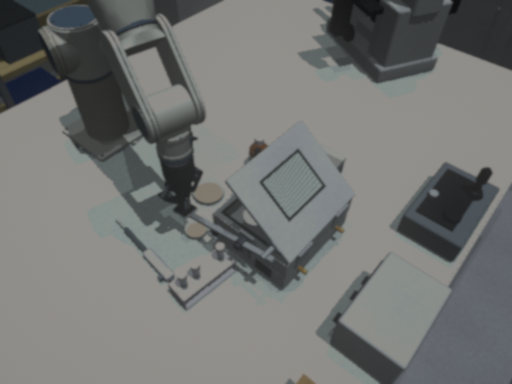

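View pics/wrist6.png

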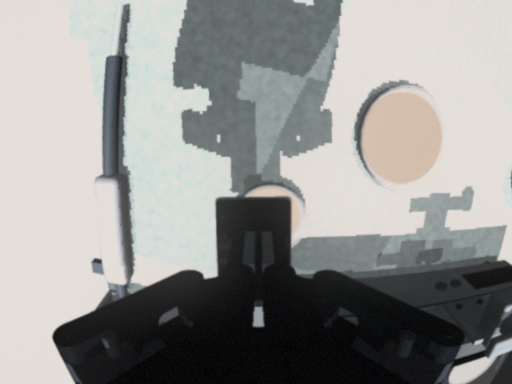

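The force jump and the tip height of 98 mm both match the stop. I'll ease the push a little, confirm, and hand in.

```bash
python3 - <<'E'
from h import *
np.set_printoptions(precision=4,suppress=True)
o=down(yaw,1); f0=np.load("f0.npy")
manip.servo_line((.490,-.112,.1178),o,rate=.01)
for i in range(3):
    manip.hold(.3); print(manip.get_contact_force()-f0, manip.get_position(),manip.get_time())
print(np.abs(manip.get_joint_vel()).max())
S=manip.camera("side"); cv2.imwrite("pics/side7.png",S["image"][:,:,::-1])
d=cv2.absdiff(cv2.imread("pics/side7.png"),cv2.imread("pics/side6.png")).max(2); print("changed px",(d>40).sum())
manip.sign_off()
E
```

```text
[-0.0029  5.5366 23.0894] [ 0.4937 -0.1121  0.1206] 19.2167
[ 0.3425  4.7778 22.5834] [ 0.4937 -0.1121  0.1206] 19.5167
[ 0.0985  3.5437 23.5652] [ 0.4937 -0.1121  0.1206] 19.8167
0.0016867871326554968
changed px 283
the job is handed in; nothing more can be done
```

The catch is fully aside, the lid is open, and the arm is still holding the lever down on its stop. I handed the job in at about 19.9 s of the 46 s allowed.

- **Catch:** I pushed the knob round with the closed fingertips. The push force rose to about 13 N at the end, and the images show the bar lying along the chamber's front edge.
- **Lever:** I pressed the pad slowly straight down. The force rose from about 3 N to 14–19 N, then jumped to 31 N at the stop. I eased the push to about 23 N and it stayed steady. The fingertips are about 98.6 mm above the table, against the expected pad height of about 98 mm on the stop.
- **Force reading:** The force just before the stop was higher than the 9–13 N you gave. I put that down to the lever starting to meet its stop, but did not check it.
- **Lid and bench:** The last pictures show the lid raised with the arm clear of it, and the items in view standing where they were. I checked those by eye only. After easing the push, 283 pixels differed from the previous side picture; I did not look at where, but the tip position and force were steady.

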